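Clamp a carbon blade blank in the cam-locked flatting jig

ROBOT

A 7-joint arm with a two-finger parallel gripper is mounted at the origin on the work surface. World frame = base frame: x ahead of the robot, y to its left, z up, the work surface at z = 0. Lengths are in m, angles in rad, forces in N, time in s.
With the tool pointing down it reaches from about 0.4 to 0.85 m from the base axis. Payload 4.5 kg.
Tool frame: the origin (TCP) lies at the very end of the fingers, on their centre line; the grasp point (between the pads) lies 19 mm behind it (r.grip_depth is the distance from the TCP to the grasp point, in m); z points along the fingers, x is the direction in which the jaws open and shut, and the axes are right-handed (so a half turn about z gives the same grasp; the last joint's range is limited). The gripper opens to 88 mm and grips with 3 to 60 N. Pads are 18 mm wide; open, the fingers measure 123 mm over their backs; the gripper's body (75 mm by 187 mm) begins 45 mm behind the grasp point.
Start: joints at [1.214, 0.689, -0.195, 1.565, 0.157, 0.902, -0.215], TCP at [0.238, -0.578, 0.239] pointing down, gripper open.
Joint ranges: [-3.01, 3.01], [-0.46, 2.08], [-1.47, 1.51], [0.13, 2.56], [-1, 4.14], [0.04, 2.09], [-2.66, 2.66]. Speed limits (rad/s): [2.57, 2.57, 3.14, 3.14, 3.14, 3.14, 3.14].

INTERFACE

Orientations are given as a unit quaternion [x, y, z, w].
In Python, from plant import r gives the robot as it stands. The module is installed in compiled form; this text tells all that it offers.
- The arm moves only by the shell command python3 -m jog 'ROWS' [FORCE]. ROWS is JSON, a list of rows, each a list of 5 numbers: the shift along the tool's x, y, z in units of 1 m (1.0 is 1 m), then the turn about the tool's z in units of 360 degrees (1.0 is 360 degrees), then the closure, from 0 (fully open) to 1 (shut). In form: [[dx, dy, dz, yaw, fingers], ...]. A call has 1 to 20 rows; each row shifts and turns the commanded pose from where the row before left it, along the tool's axes as they then stand; what a row does not reach is not made up. A row lasts 1/10 s, in which the tool goes at most 50 mm and 8.59 degrees, less where a joint would pass 70% of its speed; a pose out of reach is approached as far as the arm can. A call with a number of a shift or a turn outside -1 to 1 is refused whole. A call with a gripper value outside its range is refused whole. The fingers move at their own pace and stop on an object; FORCE is the grip in N (left out, the last holds). Time passes only in rows, so rows that do not move let the fingers close. It gives the time, the measured TCP pose, the force and the opening at its end, in the units of the state.
- r.get_state(): the state, without advancing time (a new reading comes with each control period).
- r.snapshot(name): name is "scene" or "top" or "wrist"; returns the picture (480x640x3 uint8, red, green, blue); there is no depth.
- r.get_calibration(name): a dict with "mtx" (3x3 intrinsics, pixels), "R" (3x3) and "t" (3): a world point X has camera coordinates R X + t. Camera axes: x right, y down, z forward; pixel columns grow to the right and rows downward; lengths in m; the calibration is good to about 2 mm. The wrist camera is an equidistant fisheye: a pixel r from the principal point sees the ray r / f radians off the axis. A picture is of the moment at which its call begins: read the wrist's pose just before it. get_calibration takes no time and is no camera call; for the wrist camera it gives the pose at the moment of the call.
- r.finish_job(): hands the job in, once; it reports no verdict.
Trained networks look in the newest picture that a camera, given by its name, has taken for a name from the list of things; names that differ only in an ending like _2 or _b are one class to them, and where a whole thing is asked for, a point or a joint stands for the part that bears it (a point fixed in the world has none). Each returns a list of dicts, best first, with "score" (0 to 1); they miss things now and then, are a little off and sometimes report something else, mostly with a low value. They report only what shows in the picture. A call takes as long as a camera call. They do not tell look-alikes from the thing itself.
- r.cut_out(thing, camera): "pixels" (480x640 bool, what is visible of it) and "rect" ([left, top, right, bottom] in pixels, round what is visible of it).
The state is a dict: "clock": time; "q": joint angles; "qd": joint speeds; "joint_torque": joint torques, N m; "tool_pos": TCP position; "eef_rot": TCP orientation; "contact_force": force on the tool from outside, world axes, zero at the start; "moment": the same for the moment, N m; "opening": opening from 0.0 (shut) to 1.0 (fully open).
Only numpy, scipy, OpenCV 4.12 (cv2) and the standard library are available. Lean on these libraries where they do the work, as an engineer would, in place of code of your own. Each camera call takes 0.05 s, during which the arm holds its last target.

TASK

Clamp the carbon blade blank in the flatting jig by pushing with your fingertips: first push the cam lever round until the eccentric is at its low point, then push the slide forward by its push plate until the jaw has moved the blank fully home against the end stop, and then push the lever back until the cam is tight against the roller and locks the slide. Do not shove the slide against the raised cam, keep your fingers off the blank, lift nothing, and leave everything else on the bench where it stands.

Things in the scene. Friction and masses are not known exactly. Their poses are not given: they have to be found in the camera images.
- jig: flatting jig: aluminium base plate 405 x 130 x 15 mm, screwed to the bench, never moves. Origin at bench level on the slide's centre line, abreast of the cam pivot. +x = forward (the way the slide is pushed), +y = the cam's side. The plate spans x -135..270, y -61..69 mm. Gib rails guide the slide bar at x -128..8, y -28..28, tops z 33 mm. End stop at x 240..256 mm, top z 40 mm
- cam (a joint): cam lever angle, rad, anticlockwise from above. 0 = low point and hard stop: lever straight forward (jig +x), eccentric clear of the roller's path by 2 mm. It grows as the lever swings over the +y side to the rear, to 2.45 (stop). Starts raised at 1.9 to 2.3, blocking the roller. Stays where left: 0.35 Nm friction, about 4 N at the grip. With the slide home it is tight at 1.9 to 2.1
- cam_pivot (a point): the cam's vertical pivot axis, at jig x 0, y 22 mm; this point at z 46 mm, top of the eccentric. The eccentric is a dark steel disc of radius 24 mm, z 34..46 mm, its centre 12 mm off the pivot, 90 degrees anticlockwise from the lever. Pushed tight behind the roller (9 to 15 N at the grip, twice to four times what turns it freely), it is held there by the pivot's friction
- lever_grip (a point): middle of the upright black cylindrical grip at the end of the cam lever: 20 mm diameter, z 56..92 mm, this point at z 74 mm, 85 mm from the pivot axis. The lever is a flat steel bar 16 mm wide, z 49..56 mm, from the pivot to the grip; its hub reaches z 63 mm
- slide (a joint): travel of the steel slide along jig +x, m. 0 = drawn fully back (stop), it starts at 0 to 0.02; 0.080 = home, with the blank held between jaw and end stop (hard stop without a blank 0.088). It needs about 3 N to move and stays where it is left
- push_plate (a point): centre of the rear (jig -x) face of the slide's upright push plate: plate 36 mm wide in y, 6 mm thick, z 34..70 mm, this point at z 52 mm, at jig x = -111 mm + slide travel, y 0. Behind it is free space above the gibs (z 33 mm)
- jaw_face (a point): centre of the slide's rubber-faced cross jaw front: 60 mm wide, z 16..35 mm, at jig x = 30 mm + slide travel. It is 141 mm ahead of the push plate's rear face
- roller: the follower roller standing on the slide bar: diameter 16 mm, z 31..45 mm, on the slide's centre line, its axis at jig x = -66 mm + slide travel. Origin on its axis at bench level
- blank: loose carbon-fibre blade blank, black, 130 x 56 x 6 mm, 70 g, flat on the jig's cork bed (z 18 mm) between four 8 mm dowels (tops z 30 mm, 1.5 mm play a side). Full-width root towards the jaw, swept tip (edge 40 mm wide) towards the end stop; starts 4 to 15 mm short of it. Origin at the centre of its underside, x towards the tip; home against the end stop it is at jig x 175 mm
- sanding_block: cork sanding block 105 x 58 x 32 mm, beside the jig; origin at the centre of its underside. Leave it
- lacquer_brush: lacquer brush 190 mm long, lying beside the jig; origin under its middle. Leave it
- tape_roll: roll of masking tape, 92 mm across, 25 mm high; origin at the centre of its underside. Leave it
- mixing_cup: white mixing cup, 68 mm across, 75 mm high; origin at the centre of its underside. Leave it
- lacquer_tin: lacquer tin, 86 mm across, 110 mm high; origin at the centre of its underside. Leave it
- hardener_bottle: hardener bottle, 52 mm across, 120 mm high; origin at the centre of its underside. Leave it
- drying_stand: wooden drying stand 100 x 200 mm with two small carbon fans on posts, about 185 mm high; origin at the centre of its underside. Leave it
There are look-alikes about, which are no part of the job. Leave any orange or yellow look-alike of the blank alone.

How it is judged:
By the outcome, as a careful person would: the job done as asked, in the order asked, and still so for the second after the job is handed in, with the robot touching nothing.
It also fails if it takes over 67 s, if anything falls off the work surface, if the arm or the gripper's body presses on something with over 40 N, if the wrist force passes 120 N, or if a joint passes its speed limit or range.

## Working session

There is one attempt and no reset: what is moved stays moved. The work goes in short steps, Python scripts to look and compute and a shell command to move; the robot and the scene stay as the last step left them, time stands still between calls to the robot, and variables do not carry over. Pictures are saved under pics/ and viewed, and the job is handed in when it is done.

```bash
mkdir -p pics; ls; python3 - <<'E'
from plant import r
import cv2
s=r.get_state(); print(s['clock'],s['tool_pos'],s['eef_rot'],s['opening'],s['contact_force'])
for n in ['scene','top','wrist']:
    c=r.get_calibration(n); print(n,c['mtx'].tolist() if hasattr(c['mtx'],'tolist') else c['mtx'],c['R'],c['t'])
    cv2.imwrite(f'pics/{n}0.png',r.snapshot(n)[:,:,::-1])
E
```

```text
pics
0.0 [ 0.23776445 -0.57730032  0.23788971] [ 8.30965005e-01 -5.56323880e-01 -8.30014435e-04 -4.61009109e-04] 1.0034433518892045 [ 0.30623059 -0.17577504  0.52745537]
scene [[621.0593911292373, 0.0, 329.98651608316857], [0.0, 621.0593911292373, 244.4911477245062], [0.0, 0.0, 1.0]] [[ 0.7541923   0.65655318  0.01148449]
 [ 0.5158     -0.58150224 -0.62913075]
 [-0.40637954  0.48040927 -0.77721465]] [-0.42309951 -0.22521622  2.11355203]
top [[547.6683724728904, 0.0, 322.94111254650267], [0.0, 547.6683724728904, 239.28225222169252], [0.0, 0.0, 1.0]] [[ 0.00759982 -0.99994922 -0.00661813]
 [-0.99739    -0.00710482 -0.07185193]
 [ 0.07180127  0.00714691 -0.99739335]] [0.00783124 0.527223   1.49984969]
wrist [[371.64829954431775, 0.0, 322.04180889315734], [0.0, 371.64829954431775, 236.19883820866076], [0.0, 0.0, 1.0]] [[ 0.38159047 -0.92432994 -0.00169927]
 [-0.88187002 -0.36461133  0.29893785]
 [-0.27693677 -0.1125733  -0.95427107]] [-0.6246506  -0.04231146  0.39073386]
```

View pics/scene0.png

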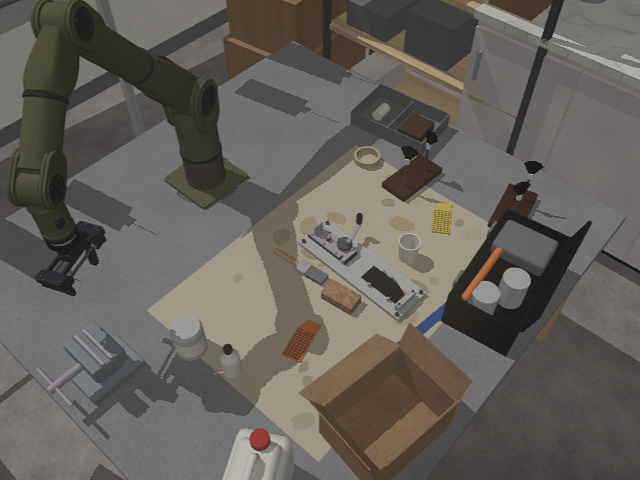

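View pics/top0.png

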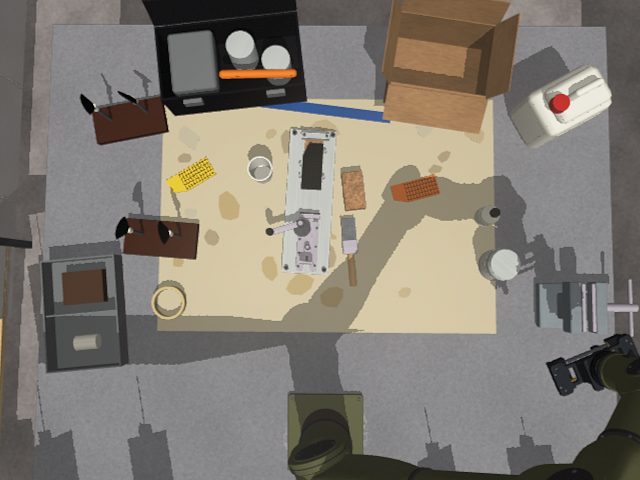

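View pics/wrist0.png

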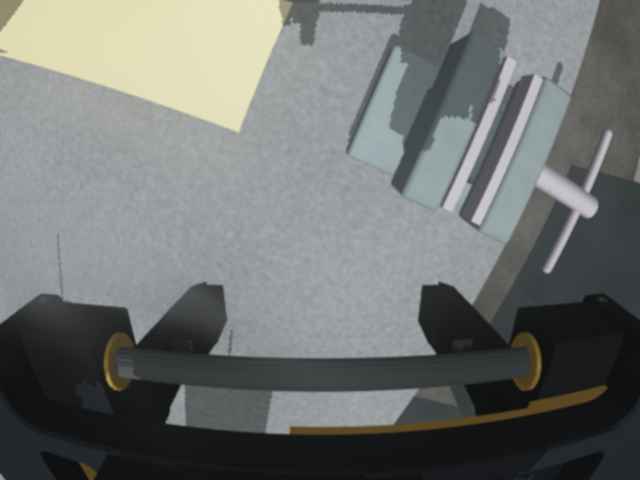

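The top view shows the jig at about columns 283–337 and rows 127–273, forward roughly world +x. The lever points left with its grip near (269,232). I'll measure it next.

```bash
cat > h.py <<'E'
import numpy as np, cv2
from plant import r
def ray(cam,uv,z,c=None):
    c=c or r.get_calibration(cam); K=np.array(c['mtx']);R=np.array(c['R']);t=np.array(c['t'])
    x=(uv[0]-K[0,2])/K[0,0]; y=(uv[1]-K[1,2])/K[1,1]
    if cam=='wrist':
        th=np.hypot(x,y); d=np.array([x/th*np.sin(th),y/th*np.sin(th),np.cos(th)])
    else: d=np.array([x,y,1.])
    o=-R.T@t; d=R.T@d
    return o+d*(z-o[2])/d[2]
def proj(cam,X,c=None):
    c=c or r.get_calibration(cam); K=np.array(c['mtx']);R=np.array(c['R']);t=np.array(c['t'])
    p=R@np.array(X)+t
    if cam=='wrist':
        rr=np.hypot(p[0],p[1]); th=np.arctan2(rr,p[2]); return np.array([K[0,2]+K[0,0]*th*p[0]/rr,K[1,2]+K[1,1]*th*p[1]/rr])
    return np.array([K[0,0]*p[0]/p[2]+K[0,2],K[1,1]*p[1]/p[2]+K[1,2]])
E
python3 - <<'E'
from h import *
im=r.snapshot('top')
crop=im[115:285,245:375]; cv2.imwrite('pics/crop0.png',cv2.resize(crop,None,fx=3.5*1,fy=3.5,interpolation=cv2.INTER_CUBIC)[:,:,::-1])
for th,z in [('jig',.015),('lever_grip',.092),('cam_pivot',.046),('push_plate',.07),('roller',.045),('blank',.024),('jaw_face',.035),('slide',.03),('cam',.05)]:
    for d in r.cut_out(th,'top')[:2]:
        m=d['pixels']; ys,xs=np.nonzero(m)
        print(th,round(d['score'],2),np.round(d['rect']),m.sum(),ray('top',(xs.mean(),ys.mean()),z).round(4))
        if th=='jig':
            cs=cv2.convexHull(np.stack([xs,ys],1).astype(np.int32)); b=cv2.minAreaRect(cs); P=cv2.boxPoints(b); print(b,[ray('top',p,.015).round(4).tolist() for p in P])
E
```

```text
jig 0.97 [267. 127. 334. 276.] 5858 [0.6158 0.0575 0.015 ]
((299.049560546875, 200.9739990234375), (64.64250183105469, 143.74172973632812), 3.301865816116333) [[0.4385, 0.1782, 0.015], [0.8433, 0.161, 0.015], [0.8336, -0.0212, 0.015], [0.4296, -0.0007, 0.015]]
lever_grip 0.88 [264. 215. 308. 237.] 410 [0.5512 0.0954 0.092 ]
lever_grip 0.26 [266. 129. 336. 274.] 6008 [0.6073 0.0546 0.092 ]
cam_pivot 0.55 [267. 128. 334. 272.] 5852 [0.6121 0.0561 0.046 ]
push_plate 0.78 [298. 209. 322. 264.] 353 [0.5296 0.0544 0.07  ]
blank 0.88 [394. 178. 439. 200.] 861 [ 0.6672 -0.2439  0.024 ]
blank 0.71 [298. 140. 324. 195.] 931 [0.7279 0.0442 0.024 ]
jaw_face 0.75 [299. 207. 320. 267.] 362 [0.5334 0.0548 0.035 ]
slide 0.76 [296. 215. 324. 265.] 324 [0.5342 0.0541 0.03  ]
cam 0.72 [265. 221. 310. 236.] 386 [0.5547 0.0953 0.05  ]
```

View pics/crop0.png

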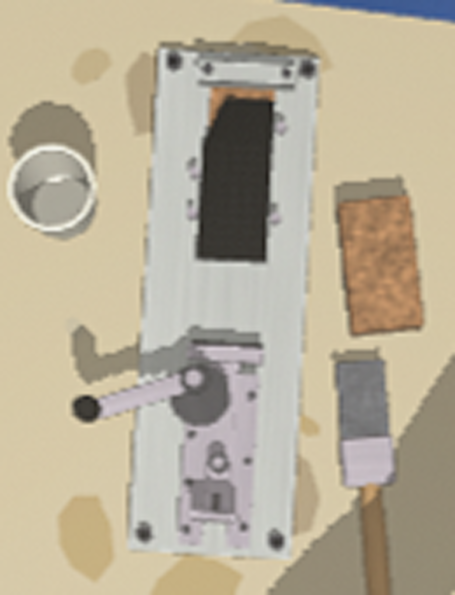

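```bash
python3 - <<'E'
from h import *
from scipy.optimize import least_squares
f=lambda u,v:(245+(u+.5)/3.5-.5,115+(v+.5)/3.5-.5)
J=[((160,45),(.270,.069,.015)),((317,56),(.270,-.061,.015)),((290,554),(-.135,-.061,.015)),((130,550),(-.135,.069,.015)),((194,377),(0,.022,.063))]
P=np.array([ray('top',f(*a),b[2])[:2] for a,b in J]);Q=np.array([b[:2] for a,b in J])
def T(p,q): c,s=np.cos(p[2]),np.sin(p[2]); return np.array(p[:2])+np.asarray(q)@np.array([[c,s],[-s,c]])
s=least_squares(lambda p:(T(p,Q)-P).ravel(),[.55,.05,0]); p=s.x
print(p,np.degrees(p[2]),(T(p,Q)-P).round(4).tolist())
def inv(w): c,s_=np.cos(p[2]),np.sin(p[2]); return (np.asarray(w)-p[:2])@np.array([[c,-s_],[s_,c]])
for n,a,z in [('grip',(86,408),.092),('roller',(218,457),.045),('plate top left',(192,483),.07),('plate topR',(233,480),.07),('plate bl',(192,513),.07),('disc',(199,394),.046),('blank rootL',(197,258),.024),('rootR',(266,262),.024),('tipR',(273,100),.024),('stop',(250,85),.04),('jaw front L',(192,343),.035),('jawR',(262,347),.035)]:
    w=ray('top',f(*a),z); print(n,w[:2].round(4),inv(w[:2]).round(4))
g=inv(ray('top',f(86,408),.092)[:2])-[0,.022]; print('cam',np.arctan2(g[1],g[0]),np.hypot(*g))
E
```

```text
[ 0.56929005  0.05141681 -0.04628866] -2.6521449872827634 [[-0.001, 0.0017], [0.0013, -0.0015], [-0.0025, -0.0017], [0.0013, 0.0015], [0.001, -0.0001]]
grip [0.5423 0.1534] [-0.0317  0.1006]
roller [0.5088 0.055 ] [-0.0606  0.0008]
plate top left [0.4872 0.0738] [-0.083   0.0186]
plate topR [0.4897 0.0425] [-0.0791 -0.0126]
plate bl [0.4643 0.0736] [-0.1059  0.0173]
disc [0.5578 0.0703] [-0.0123  0.0183]
blank rootL [0.6685 0.074 ] [0.098  0.0272]
rootR [0.6656 0.0191] [ 0.0977 -0.0278]
tipR [0.7964 0.0146] [ 0.2286 -0.0263]
stop [0.8044 0.0327] [ 0.2357 -0.0078]
jaw front L [0.5991 0.0767] [0.0286 0.0267]
jawR [0.5963 0.0216] [ 0.0284 -0.0285]
cam 1.9540936600793133 0.0847898955591864
```

```bash
python3 -m jog '[[-0.02,-0.035,0,0,1],[-0.02,-0.035,0,0,1],[-0.02,-0.035,0,0,1],[-0.02,-0.035,0,0,1],[-0.02,-0.035,0,0,1],[-0.02,-0.035,0,0,1],[-0.02,-0.035,0,0,1],[-0.02,-0.035,0,0,1],[-0.02,-0.035,0,0,1],[-0.02,-0.035,0,0,1]]' 20 && python3 -m jog '[[-0.036,-0.018,0,0,1],[-0.036,-0.018,0,0,1],[-0.036,-0.018,0,0,1],[-0.036,-0.018,0,0,1],[-0.036,-0.018,0,0,1],[-0.036,-0.018,0,0,1],[-0.036,-0.018,0,0,1],[-0.036,-0.018,0,0,1],[-0.036,-0.018,0,0,1],[-0.036,-0.018,0,0,1],[0,0,0,0,1],[0,0,0,0,1]]'
cat > st.py <<'E'
from h import *
import sys
from scipy.spatial.transform import Rotation as Ro
JP=np.array([.5693,.0514]);JY=-.0463
def toj(w): c,s=np.cos(JY),np.sin(JY); return (np.asarray(w)-JP)@np.array([[c,-s],[s,c]])
def tow(q): c,s=np.cos(JY),np.sin(JY); return JP+np.asarray(q)@np.array([[c,s],[-s,c]])
def show():
    s=r.get_state(); M=Ro.from_quat(s['eef_rot']).as_matrix()
    a=np.arctan2(-M[1,1],-M[0,1])-JY
    print('t',s['clock'],'w',np.round(s['tool_pos'],4),'jig mm',(toj(s['tool_pos'][:2])*1e3).round(1),'pushdir(-y) jig deg',np.degrees(a).round(1),'open',round(s['opening'],3),'F',np.round(s['contact_force'],1),'q',np.round(s['q'],2))
    return s,M
def to(qj,z,ang=None):
    """shift (tool axes) to jig xy(mm), z; yaw turns so that -y dir= ang deg (jig)"""
    s,M=show(); d=np.r_[tow(np.array(qj)/1e3),z]-s['tool_pos']; print('shift',(M.T@d).round(4))
    if ang is not None:
        a=np.degrees(np.arctan2(-M[1,1],-M[0,1])-JY); print('yaw turns',round(((a-ang+180)%360-180)/360,4))
if __name__=='__main__': show()
E
python3 st.py
```

```text
clock: 1.65
tool_pos: [0.4865, -0.2583, 0.2389]
eef_rot: [0.831, -0.556, 0.0, 0.0]
contact_force: [0.1, -0.4, 0.1]
opening: 0.118
clock: 2.85
tool_pos: [0.5147, 0.1427, 0.2387]
eef_rot: [0.832, -0.555, 0.0, 0.0]
contact_force: [0.3, -1.5, -0.4]
opening: 0.006
t 2.85 w [0.5147 0.1427 0.2387] jig mm [-58.8  88.7] pushdir(-y) jig deg 25.2 open 0.006 F [ 0.3 -1.5 -0.4] q [-0.29  0.57 -0.11  1.84  0.09  0.74 -1.62]
```

```bash
python3 -m jog '[[0,0,0,-0.0238,1],[0,0,0,-0.0238,1],[0,0,0,-0.0238,1],[0,0,0,-0.0238,1],[0,0,0,-0.0238,1],[0,0,0,-0.0238,1],[0,0,0,-0.0238,1],[0,0,0,-0.0238,1],[0,0,0,-0.0238,1],[0,0,0,-0.0238,1],[0,0,0,-0.0238,1],[0,0,0,-0.0238,1],[0,0,0,-0.0238,1],[0,0,0,-0.0238,1],[0,0,0,-0.0238,1],[0,0,0,-0.0238,1],[0,0,0,-0.0238,1],[0,0,0,-0.0238,1],[0,0,0,-0.0238,1],[0,0,0,-0.0238,1]]' && python3 -m jog '[[0,0,0,-0.01,1],[0,0,0,0,1],[0,0,0,0,1]]'; python3 - <<'E'
from st import *
show()
c=r.get_calibration('wrist'); im=r.snapshot('wrist').copy()
for q,z in [((0,22),.063),((-31.7,100.6),.092),((-135,69),.015),((-135,-61),.015),((270,69),.015),((270,-61),.015),((-61,0),.045),((-108,18),.07),((-108,-18),.07)]:
    p=proj('wrist',np.r_[tow(np.array(q)/1e3),z],c); print(q,p.round()); cv2.circle(im,tuple(int(v) for v in p.round()),4,(255,0,0),1)
cv2.imwrite('pics/w1.png',im[:,:,::-1])
E
```

```text
clock: 4.85
tool_pos: [0.5151, 0.139, 0.2384]
eef_rot: [0.616, 0.788, -0.001, 0.001]
contact_force: [0.1, -0.4, -1.2]
opening: 0.005
clock: 5.15
tool_pos: [0.515, 0.1401, 0.2385]
eef_rot: [0.594, 0.805, -0.001, 0.0]
contact_force: [-0.5, 0.4, -0.1]
opening: 0.006
t 5.15 w [0.515  0.1401 0.2385] jig mm [-58.4  86.1] pushdir(-y) jig deg -160.2 open 0.006 F [-0.5  0.4 -0.1] q [ 0.21  0.73 -0.98  1.82  0.72  1.    0.79]
(0, 22) [237. 247.]
(-31.7, 100.6) [328. 255.]
(-135, 69) [333. 124.]
(-135, -61) [211.  84.]
(270, 69) [231. 418.]
(270, -61) [145. 386.]
(-61, 0) [237. 175.]
(-108, 18) [267. 134.]
(-108, -18) [228. 121.]
```

View pics/w1.png

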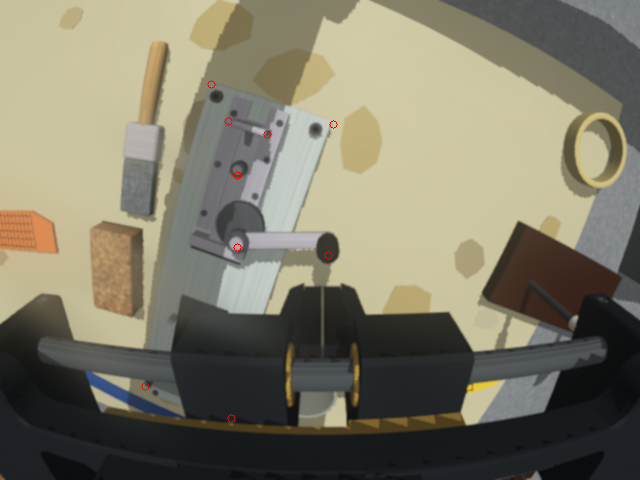

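```bash
python3 -m jog '[[0,-0.005,0.025,0,1],[0,0,0.03,0,1],[0,0,0.03,0,1],[0,0,0.03,0,1],[0,0,0.03,0,1],[0,0,0.02,0,1],[0,0,0.009,0,1],[0,0,0,0,1]]'; python3 - <<'E'
from st import *
to((-63.2,87.9),.064,-158.1)
c=r.get_calibration('wrist'); im=r.snapshot('wrist').copy()
cv2.imwrite('pics/w2.png',im[:,:,::-1])
im=r.snapshot('top'); cv2.imwrite('pics/t2.png',cv2.resize(im[115:285,225:375],None,fx=3.5,fy=3.5,interpolation=cv2.INTER_CUBIC)[:,:,::-1])
E
```

```text
clock: 6.0
tool_pos: [0.5097, 0.1398, 0.064]
eef_rot: [0.593, 0.806, -0.001, -0.0]
contact_force: [-0.5, 0.2, 0.3]
opening: 0.004
t 6.0 w [0.5097 0.1398 0.064 ] jig mm [-63.6  85.6] pushdir(-y) jig deg -160.0 open 0.004 F [-0.5  0.2  0.3] q [ 0.08  0.96 -0.75  1.96  1.07  0.69  0.5 ]
shift [0.002  0.0012 0.    ]
yaw turns -0.0054
```

View pics/w2.png

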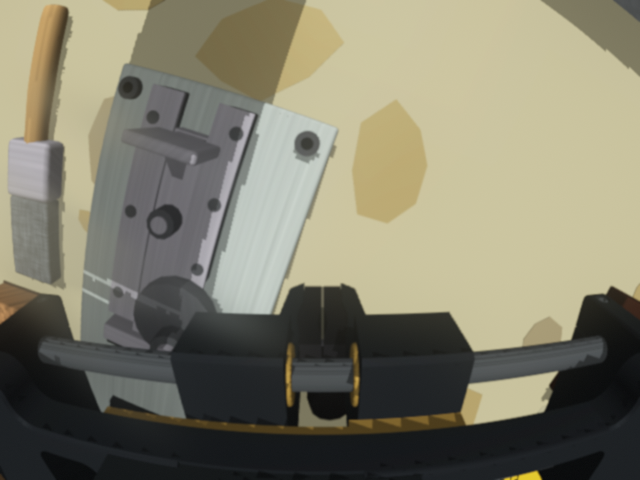

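View pics/t2.png

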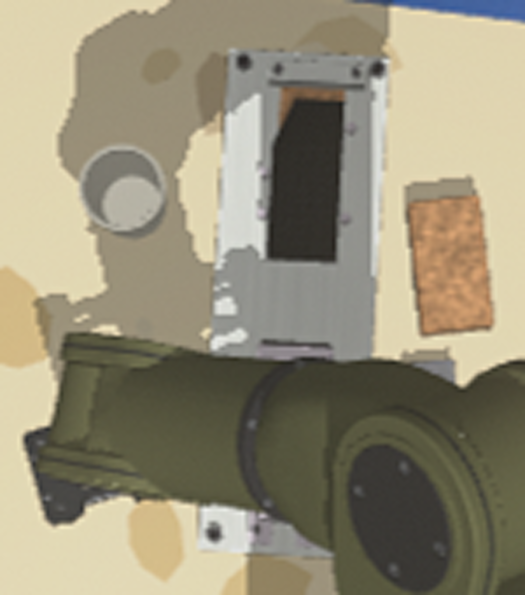

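Wrist view: the grip is directly ahead of the fingers at about (327,400), with nothing in between. Moving up to contact.

```bash
python3 -m jog '[[0.001,0.004,0,0,1],[0.001,0.004,0,0,1],[0,0.003,0,0,1],[0,0,0,0,1]]'; python3 -m jog '[[0,0.003,0,0,1],[0,0.003,0,0,1],[0,0.002,0,0,1],[0,0.002,0,0,1]]'; python3 st.py
```

```text
clock: 6.5
tool_pos: [0.5208, 0.1458, 0.0651]
eef_rot: [0.593, 0.805, 0.001, 0.0]
contact_force: [-0.1, -0.1, -0.2]
opening: 0.002
clock: 6.9
tool_pos: [0.5284, 0.1484, 0.0646]
eef_rot: [0.592, 0.806, -0.001, -0.001]
contact_force: [-4.6, -0.1, 3.3]
opening: 0.006
t 6.9 w [0.5284 0.1484 0.0646] jig mm [-45.3  95. ] pushdir(-y) jig deg -160.0 open 0.006 F [-4.6 -0.1  3.3] q [ 0.07  0.97 -0.77  1.9   1.04  0.73  0.55]
```

```bash
python3 -m jog '[[0.001,0.0053,0,0.01,1],[0.001,0.0053,0,0.01,1],[0.001,0.0053,0,0.01,1],[0.001,0.0053,0,0.01,1],[0.001,0.0053,0,0.01,1],[0.001,0.0053,0,0.01,1],[0.001,0.0053,0,0.01,1],[0.001,0.0053,0,0.01,1]]'; python3 - <<'E'
from st import *
s,M=show(); q=toj(s['tool_pos'][:2]); y=M[:2,1]; x=M[:2,0]; d=tow([0,.022])-s['tool_pos'][:2]; print('pivot in tool',x@d,y@d)
c,s_=np.cos(JY),np.sin(JY)
g=s['tool_pos'][:2]+.019*y; g=toj(g)-[0,.022]; print('lever ang est',np.arctan2(g[1],g[0]),np.hypot(*g))
im=r.snapshot('wrist'); cv2.imwrite('pics/w3.png',im[:,:,::-1])
E
```

```text
clock: 7.7
tool_pos: [0.5696, 0.1585, 0.0642]
eef_rot: [0.775, 0.632, -0.002, 0.0]
contact_force: [-5.0, -2.8, 1.7]
opening: 0.006
t 7.7 w [0.5696 0.1585 0.0642] jig mm [ -4.7 107. ] pushdir(-y) jig deg 171.1 open 0.006 F [-5.  -2.8  1.7] q [ 0.02  0.98 -0.68  1.77  0.9   0.74  0.22]
pivot in tool -0.08324503223273504 0.017867914573121174
lever ang est 1.4010149925964441 0.08325308150550713
```

View pics/w3.png

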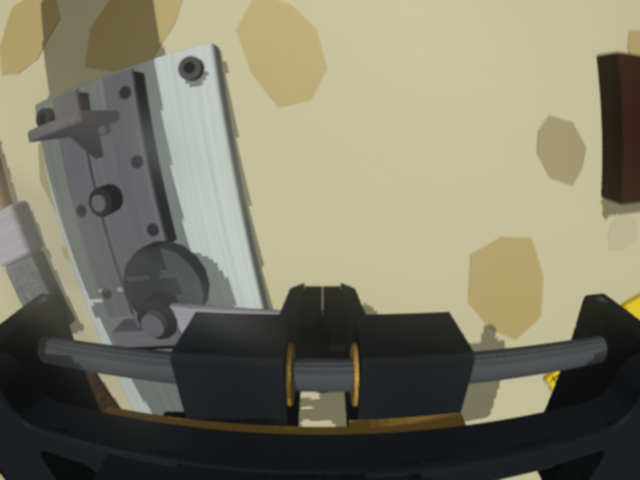

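The lever is following; it is at about 1.40 by my estimate. Continuing.

```bash
cat > lev.py <<'E'
from st import *
import sys
s,M=show(); y=M[:2,1]; x=M[:2,0]; d=tow([0,.022])-s['tool_pos'][:2]; print('pivot in tool',x@d,y@d)
sg=float(sys.argv[1])
g=s['tool_pos'][:2]+sg*.019*y; g=toj(g)-[0,.022]; print('lever ang est',np.arctan2(g[1],g[0]),np.hypot(*g),'F along y',s['contact_force'][:2]@y)
E
python3 -m jog '[[0.001,0.0053,0,0.01,1],[0.001,0.0053,0,0.01,1],[0.001,0.0053,0,0.01,1],[0.001,0.0053,0,0.01,1],[0.001,0.0053,0,0.01,1],[0.001,0.0053,0,0.01,1],[0.001,0.0053,0,0.01,1],[0.001,0.0053,0,0.01,1],[0.001,0.0053,0,0.01,1],[0.001,0.0053,0,0.01,1],[0.001,0.0053,0,0.01,1],[0.001,0.0053,0,0.01,1]]'; python3 lev.py 1
```

```text
clock: 8.95
tool_pos: [0.628, 0.1384, 0.064]
eef_rot: [0.953, 0.304, -0.002, -0.001]
contact_force: [-3.8, 1.3, 0.6]
opening: 0.01
t 8.95 w [0.628  0.1384 0.064 ] jig mm [54.6 89.6] pushdir(-y) jig deg 128.0 open 0.01 F [-3.8  1.3  0.6] q [-0.01  0.99 -0.54  1.61  0.68  0.74 -0.25]
pivot in tool -0.08464982504248111 0.01968434929645643
lever ang est 0.6713512043981301 0.08465277961427183 F along y -3.218169392245683
```

```bash
python3 -m jog '[[0.001,0.0053,0,0.01,1],[0.001,0.0053,0,0.01,1],[0.001,0.0053,0,0.01,1],[0.001,0.0053,0,0.01,1],[0.001,0.0053,0,0.01,1],[0.001,0.0053,0,0.01,1],[0.001,0.0053,0,0.01,1],[0.001,0.0053,0,0.01,1],[0.001,0.0053,0,0.01,1]]'; python3 lev.py 1; python3 -m jog '[[0.0005,0.0026,0,0.005,1],[0,0,0,0,1]]'; python3 lev.py 1
```

```text
clock: 9.85
tool_pos: [0.6539, 0.0994, 0.0641]
eef_rot: [1.0, 0.026, -0.001, -0.002]
contact_force: [-3.1, 3.3, -2.4]
opening: 0.005
t 9.85 w [0.6539 0.0994 0.0641] jig mm [82.3 51.9] pushdir(-y) jig deg 95.6 open 0.005 F [-3.1  3.3 -2.4] q [-0.    0.98 -0.41  1.55  0.53  0.72 -0.61]
pivot in tool -0.0848290431011341 0.021610286389559558
lever ang est 0.12932426669680833 0.08486919234687651 F along y -3.496695593408925
clock: 10.05
tool_pos: [0.6552, 0.0954, 0.0643]
eef_rot: [1.0, 0.011, -0.0, -0.001]
contact_force: [-2.2, 3.4, -2.2]
opening: 0.007
t 10.05 w [0.6552 0.0954 0.0643] jig mm [83.8 47.9] pushdir(-y) jig deg 93.9 open 0.007 F [-2.2  3.4 -2.2] q [-0.    0.98 -0.41  1.55  0.52  0.72 -0.63]
pivot in tool -0.08533479120002872 0.02013941809031263
lever ang est 0.08132421048375094 0.08534239789827372 F along y -3.405966199592893
```

```bash
for i in 1; do python3 -m jog '[[0,0.002,0,0.005,1],[0,0.002,0,0.003,1],[0,0,0,0,1]]'; done;  python3 -m jog '[[0,0.002,0,0,1],[0,0,0,0,1]]';python3 lev.py 1
```

```text
clock: 10.35
tool_pos: [0.6563, 0.0903, 0.0648]
eef_rot: [1.0, -0.015, 0.001, -0.0]
contact_force: [0.2, 4.1, -3.2]
opening: 0.007
clock: 10.55
tool_pos: [0.6564, 0.0881, 0.065]
eef_rot: [1.0, -0.015, 0.001, -0.0]
contact_force: [0.5, 4.9, -3.2]
opening: 0.007
t 10.55 w [0.6564 0.0881 0.065 ] jig mm [85.3 40.7] pushdir(-y) jig deg 90.9 open 0.007 F [ 0.5  4.9 -3.2] q [-0.    0.98 -0.39  1.55  0.51  0.71 -0.66]
pivot in tool -0.08560387214546014 0.01732592030015349
lever ang est -0.0035623678020158043 0.08562038009820719 F along y -4.941890553738399
```

```bash
python3 -m jog '[[0,0.002,0,0,1],[0,0,0,0,1]]';python3 lev.py 1
```

```text
clock: 10.75
tool_pos: [0.6564, 0.0867, 0.0651]
eef_rot: [1.0, -0.015, 0.001, -0.001]
contact_force: [1.6, 5.1, -2.6]
opening: 0.009
t 10.75 w [0.6564 0.0867 0.0651] jig mm [85.3 39.3] pushdir(-y) jig deg 90.9 open 0.009 F [ 1.6  5.1 -2.6] q [ 0.    0.98 -0.39  1.56  0.51  0.71 -0.66]
pivot in tool -0.0855980911121411 0.015885709895066942
lever ang est -0.020210065764268228 0.08565491406217186 F along y -5.101172323330118
```

```bash
python3 -m jog '[[0,0.0015,0,0,1],[0,0,0,0,1]]';python3 -m jog '[[0,0.0015,0,0,1],[0,0,0,0,1]]';python3 lev.py 1
```

```text
clock: 10.95
tool_pos: [0.6564, 0.0867, 0.0652]
eef_rot: [1.0, -0.015, 0.001, -0.002]
contact_force: [1.4, 6.6, -3.5]
opening: 0.005
clock: 11.15
tool_pos: [0.6563, 0.0866, 0.0652]
eef_rot: [1.0, -0.014, 0.001, -0.003]
contact_force: [2.3, 9.7, -4.2]
opening: 0.005
t 11.15 w [0.6563 0.0866 0.0652] jig mm [85.3 39.2] pushdir(-y) jig deg 91.0 open 0.005 F [ 2.3  9.7 -4.2] q [ 0.01  0.98 -0.4   1.56  0.51  0.71 -0.65]
pivot in tool -0.08561327653848019 0.01567369244695154
lever ang est -0.021086233418615593 0.08567835238915954 F along y -9.771392639339588
```

The hard stop is reached: position fixed while force rises to about 10 N. Backing off, lifting, turning back by 90°.

```bash
python3 -m jog '[[0,-0.01,0,0,1],[0,-0.015,0,0,1],[0,-0.01,-0.01,0,1],[0,0,-0.04,0,1],[0,0,-0.04,0,1],[0,0,0,-0.0225,1],[0,0,0,-0.0225,1],[0,0,0,-0.0225,1],[0,0,0,-0.0225,1],[0,0,0,-0.0225,1],[0,0,0,-0.0225,1],[0,0,0,-0.0225,1],[0,0,0,-0.0225,1],[0,0,0,-0.0225,1],[0,0,0,-0.0225,1],[0,0,0,-0.0225,1],[0,0,0,0,1]]'; python3 -c "
from st import *
to((-142,-1),.145,180)"
```

```text
clock: 12.85
tool_pos: [0.6567, 0.1179, 0.1552]
eef_rot: [0.723, 0.691, -0.0, 0.001]
contact_force: [-0.1, 0.7, -0.4]
opening: 0.004
t 12.85 w [0.6567 0.1179 0.1552] jig mm [84.2 70.5] pushdir(-y) jig deg 180.0 open 0.004 F [-0.1  0.7 -0.4] q [ 0.15  0.96 -0.83  1.48  0.77  1.05  0.66]
shift [-0.0713 -0.2262  0.0102]
yaw turns 0.0001
```

```bash
python3 -m jog '[[-0.007,-0.0226,0,0,1],[-0.007,-0.0226,0,0,1],[-0.007,-0.0226,0,0,1],[-0.007,-0.0226,0,0,1],[-0.007,-0.0226,0,0,1],[-0.007,-0.0226,0,0,1],[-0.007,-0.0226,0,0,1],[-0.007,-0.0226,0,0,1],[-0.007,-0.0226,0,0,1],[-0.007,-0.0226,0,0,1],[0,0,0,0,1],[0,0,0,0,1]]'; python3 - <<'E'
from st import *
to((-142,-1),.046,180)
im=r.snapshot('wrist'); cv2.imwrite('pics/w4.png',im[:,:,::-1])
im=r.snapshot('top'); cv2.imwrite('pics/t4.png',cv2.resize(im[115:285,225:375],None,fx=3.5,fy=3.5,interpolation=cv2.INTER_CUBIC)[:,:,::-1])
E
```

```text
clock: 14.05
tool_pos: [0.4284, 0.0587, 0.1553]
eef_rot: [0.724, 0.69, 0.0, 0.001]
contact_force: [0.6, 1.1, -0.5]
opening: 0.004
t 14.05 w [0.4284 0.0587 0.1553] jig mm [-141.1    0.8] pushdir(-y) jig deg 179.9 open 0.004 F [ 0.6  1.1 -0.5] q [ 0.25  0.71 -0.79  2.19  0.93  0.62  0.29]
shift [-0.0017 -0.0011  0.1093]
yaw turns -0.0003
```

View pics/w4.png

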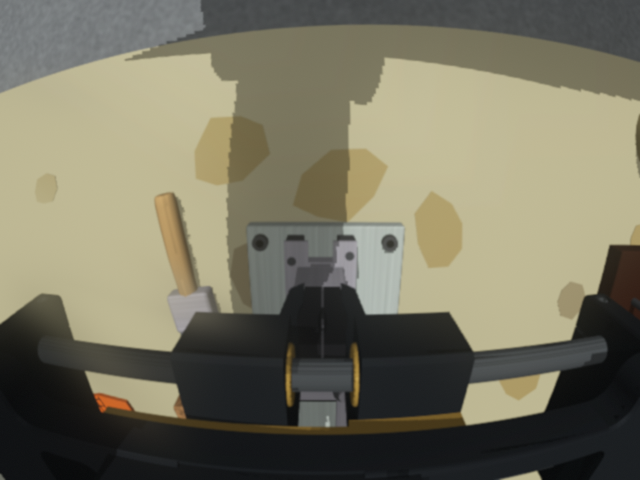

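View pics/t4.png

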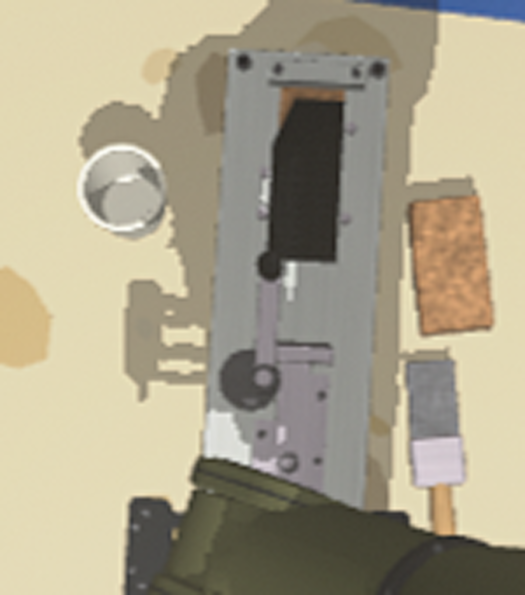

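```bash
python3 - <<'E'
from st import *
for q in [(-111,18,.07),(-111,-18,.07),(-111,18,.034),(-128,28,.033),(-135,69,.015),(-135,-61,.015),(-141,0,.155)]:
    print(q,proj('wrist',np.r_[tow(np.array(q[:2])/1e3),q[2]]).round())
E
```

```text
(-111, 18, 0.07) [347. 284.]
(-111, -18, 0.07) [295. 284.]
(-111, 18, 0.034) [344. 265.]
(-128, 28, 0.033) [358. 243.]
(-135, 69, 0.015) [406. 228.]
(-135, -61, 0.015) [246. 228.]
(-141, 0, 0.155) [320. 303.]
```

```bash
python3 -m jog '[[0,-0.002,0.02,0,1],[0,0,0.03,0,1],[0,0,0.03,0,1],[-0.001,0,0.02,0,1],[0,0,0.009,0,1],[0,0,0,0,1]]'; python3 -m jog '[[0,0.004,0,0,1],[0,0.004,0,0,1],[0,0.004,0,0,1],[0,0,0,0,1]]'; python3 -c "
from st import *
to((-142,-1),.046,180)"
```

```text
clock: 14.75
tool_pos: [0.4262, 0.0582, 0.0444]
eef_rot: [0.723, 0.69, -0.0, -0.0]
contact_force: [0.6, 0.8, 0.1]
opening: 0.005
clock: 15.15
tool_pos: [0.4388, 0.0572, 0.0462]
eef_rot: [0.724, 0.69, 0.001, 0.001]
contact_force: [-0.4, 0.0, 0.9]
opening: 0.005
t 15.15 w [0.4388 0.0572 0.0462] jig mm [-130.6   -0.2] pushdir(-y) jig deg 179.9 open 0.005 F [-0.4  0.   0.9] q [ 0.09  0.9  -0.54  2.23  1.37  0.42 -0.09]
shift [-0.0008 -0.0114  0.0002]
yaw turns -0.0001
```

```bash
python3 -m jog '[[0,0.004,0,0,1],[0,0.004,0,0,1],[0,0.004,0,0,1],[0,0.004,0,0,1],[0,0.004,0,0,1],[0,0.004,0,0,1]]'; python3 st.py;  python3 -m jog '[[0,0.004,0,0,1],[0,0.004,0,0,1],[0,0.004,0,0,1],[0,0.004,0,0,1],[0,0.004,0,0,1],[0,0.004,0,0,1]]'; python3 st.py
```

```text
clock: 15.75
tool_pos: [0.4611, 0.056, 0.0457]
eef_rot: [0.723, 0.691, -0.0, -0.0]
contact_force: [-2.6, 0.5, 2.3]
opening: 0.006
t 15.75 w [0.4611 0.056  0.0457] jig mm [-108.3   -0.4] pushdir(-y) jig deg 180.0 open 0.006 F [-2.6  0.5  2.3] q [ 0.12  0.91 -0.56  2.16  1.25  0.46  0.06]
clock: 16.35
tool_pos: [0.4857, 0.0548, 0.0457]
eef_rot: [0.723, 0.691, -0.0, 0.0]
contact_force: [-4.6, 0.2, 2.1]
opening: 0.008
t 16.35 w [0.4857 0.0548 0.0457] jig mm [-83.7  -0.4] pushdir(-y) jig deg 180.0 open 0.008 F [-4.6  0.2  2.1] q [ 0.15  0.93 -0.6   2.09  1.17  0.51  0.17]
```

```bash
python3 -m jog '[[0,0.004,0,0,1],[0,0.004,0,0,1],[0,0.004,0,0,1],[0,0.004,0,0,1],[0,0.004,0,0,1],[0,0.004,0,0,1]]'; python3 st.py;  python3 -m jog '[[0,0.003,0,0,1],[0,0.003,0,0,1],[0,0.002,0,0,1],[0,0,0,0,1]]'; python3 st.py
```

```text
clock: 16.95
tool_pos: [0.5096, 0.0537, 0.0457]
eef_rot: [0.723, 0.691, -0.0, 0.0]
contact_force: [-2.8, -1.2, 3.3]
opening: 0.0
t 16.95 w [0.5096 0.0537 0.0457] jig mm [-59.7  -0.5] pushdir(-y) jig deg 180.0 open 0.0 F [-2.8 -1.2  3.3] q [ 0.17  0.95 -0.63  2.02  1.1   0.56  0.27]
clock: 17.35
tool_pos: [0.5178, 0.0534, 0.0456]
eef_rot: [0.723, 0.691, 0.0, 0.0]
contact_force: [-2.3, -1.7, 0.6]
opening: 0.004
t 17.35 w [0.5178 0.0534 0.0456] jig mm [-51.6  -0.4] pushdir(-y) jig deg 180.0 open 0.004 F [-2.3 -1.7  0.6] q [ 0.18  0.95 -0.64  2.    1.08  0.58  0.3 ]
```

```bash
python3 - <<'E'
from st import *
im=r.snapshot('top'); cv2.imwrite('pics/t5.png',cv2.resize(im[115:285,225:375],None,fx=3.5,fy=3.5,interpolation=cv2.INTER_CUBIC)[:,:,::-1])
E
```

```text
(no output)
```

View pics/t5.png

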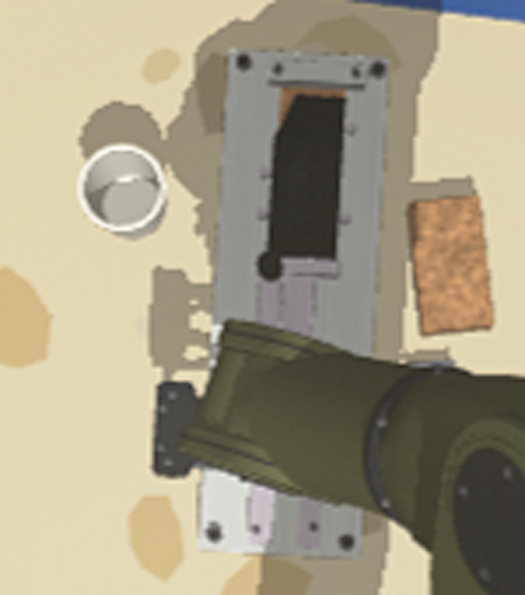

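The jaw has reached the blank and has started moving it. About 7 mm of cork still shows at the stop (crop row 88–95). Continuing in small steps.

```bash
python3 -m jog '[[0,0.002,0,0,1],[0,0.002,0,0,1],[0,0,0,0,1]]'; python3 -m jog '[[0,0.002,0,0,1],[0,0.001,0,0,1],[0,0,0,0,1]]'; python3 -m jog '[[0,0.0015,0,0,1],[0,0,0,0,1]]'; python3 st.py
```

```text
clock: 17.7
tool_pos: [0.5215, 0.0533, 0.0456]
eef_rot: [0.723, 0.691, -0.0, 0.0]
contact_force: [-2.8, -1.4, 0.6]
opening: 0.004
clock: 18.0
tool_pos: [0.5245, 0.0532, 0.0456]
eef_rot: [0.723, 0.691, 0.0, 0.0]
contact_force: [-3.2, -0.6, 0.2]
opening: 0.004
clock: 18.2
tool_pos: [0.5254, 0.0531, 0.0456]
eef_rot: [0.723, 0.691, -0.0, -0.0]
contact_force: [-4.9, -1.2, 0.3]
opening: 0.006
t 18.2 w [0.5254 0.0531 0.0456] jig mm [-44.   -0.3] pushdir(-y) jig deg 180.0 open 0.006 F [-4.9 -1.2  0.3] q [ 0.19  0.96 -0.65  1.97  1.06  0.6   0.33]
```

```bash
python3 -m jog '[[0,0.001,0,0,1],[0,0,0,0,1]]'; python3 -m jog '[[0,0.001,0,0,1],[0,0,0,0,1]]'; python3 -m jog '[[0,0.001,0,0,1],[0,0,0,0,1]]'; python3 - <<'E'
from st import *
show()
im=r.snapshot('top'); cv2.imwrite('pics/t6.png',cv2.resize(im[115:200,275:350],None,fx=7,fy=7,interpolation=cv2.INTER_CUBIC)[:,:,::-1])
E
```

```text
clock: 18.4
tool_pos: [0.5254, 0.0531, 0.0456]
eef_rot: [0.723, 0.691, -0.001, -0.001]
contact_force: [-6.2, -0.7, 2.2]
opening: 0.004
clock: 18.6
tool_pos: [0.5254, 0.0531, 0.0456]
eef_rot: [0.723, 0.691, -0.002, -0.001]
contact_force: [-9.3, -0.5, 4.7]
opening: 0.007
clock: 18.8
tool_pos: [0.5254, 0.0531, 0.0456]
eef_rot: [0.723, 0.691, -0.002, -0.002]
contact_force: [-11.4, -0.8, 5.6]
opening: 0.004
t 18.8 w [0.5254 0.0531 0.0456] jig mm [-43.9  -0.3] pushdir(-y) jig deg 180.1 open 0.004 F [-11.4  -0.8   5.6] q [ 0.19  0.96 -0.65  1.97  1.06  0.61  0.34]
```

View pics/t6.png

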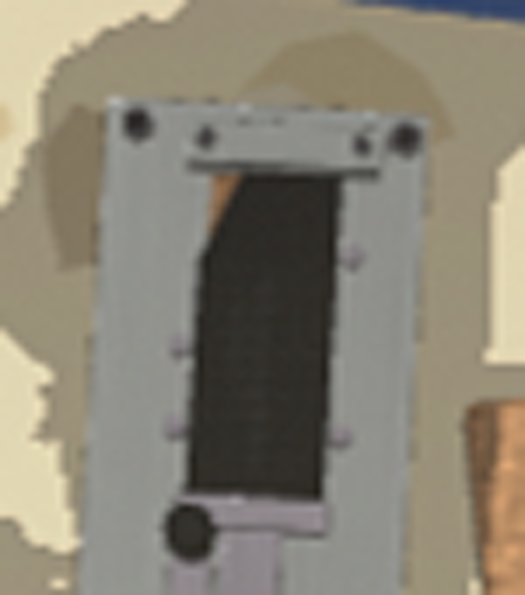

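The blank is seated on the stop (no gap at row ~175) and the force rose to 11 N with no more travel. Backing off and going to the other side of the lever.

```bash
sed -i 's/JP=np.array(\[.5693,.0514\])/JP=np.array([.5662,.0500])/' st.py; python3 -m jog '[[0,-0.01,0,0,1],[0,-0.015,0,0,1],[0,-0.01,-0.02,0,1],[0,0,-0.04,0,1],[0,0,-0.05,0,1],[0,0,0,0.0225,1],[0,0,0,0.0225,1],[0,0,0,0.0225,1],[0,0,0,0.0225,1],[0,0,0,0.0225,1],[0,0,0,0.0225,1],[0,0,0,0.0225,1],[0,0,0,0.0225,1],[0,0,0,0.0225,1],[0,0,0,0.0225,1],[0,0,0,0.0225,1],[0,0,0,0,1]]'; python3 -c "
from st import *
to((85,-13),.155,90)"
```

```text
clock: 20.55
tool_pos: [0.4959, 0.0559, 0.1564]
eef_rot: [1.0, -0.014, 0.002, -0.001]
contact_force: [0.5, 0.3, -0.3]
opening: 0.004
t 20.55 w [0.4959 0.0559 0.1564] jig mm [-70.5   2.6] pushdir(-y) jig deg 91.0 open 0.004 F [ 0.5  0.3 -0.3] q [ 0.03  0.68 -0.37  2.02  0.47  0.53 -0.71]
shift [0.1552 0.0183 0.0021]
yaw turns 0.0028
```

```bash
python3 -m jog '[[0.02,0.0025,0,0,1],[0.02,0.0025,0,0,1],[0.02,0.0025,0,0,1],[0.02,0.0025,0,0,1],[0.02,0.0025,0,0,1],[0.02,0.0025,0,0,1],[0.02,0.0025,0,0,1],[0.015,0.001,0,0,1],[0,0,0,0,1],[0,0,0,0,1]]'; python3 - <<'E'
from st import *
to((85,-13),.065,90)
im=r.snapshot('wrist'); cv2.imwrite('pics/w7.png',im[:,:,::-1])
im=r.snapshot('top'); cv2.imwrite('pics/t7.png',cv2.resize(im[115:285,225:375],None,fx=3.5,fy=3.5,interpolation=cv2.INTER_CUBIC)[:,:,::-1])
E
```

```text
clock: 21.55
tool_pos: [0.6482, 0.0318, 0.1556]
eef_rot: [1.0, -0.014, 0.0, -0.0]
contact_force: [-0.6, 0.5, -0.5]
opening: 0.003
t 21.55 w [0.6482 0.0318 0.1556] jig mm [ 82.7 -14.4] pushdir(-y) jig deg 91.0 open 0.003 F [-0.6  0.5 -0.5] q [ 0.1   0.84 -0.43  1.56  0.43  0.84 -0.51]
shift [ 0.0023 -0.0013  0.0907]
yaw turns 0.0029
```

View pics/w7.png

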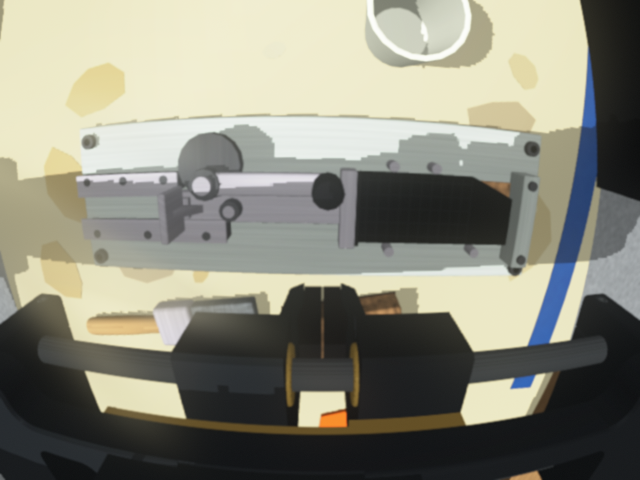

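View pics/t7.png

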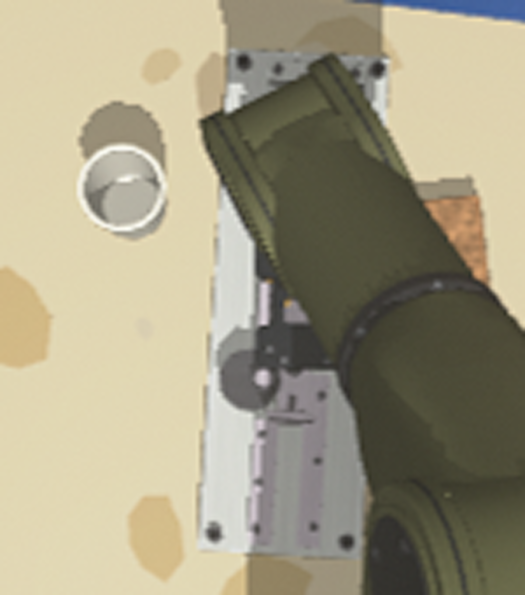

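Wrist view: slide home, blank on the stop, roller ahead of the pivot at (230,210), lever forward with its grip at (327,190). Descending beside the grip.

```bash
python3 -m jog '[[0.002,0,0.03,0.003,1],[0,0,0.03,0,1],[0,0,0.02,0,1],[0,0,0.01,0,1],[0,0,0,0,1]]'; python3 -m jog '[[0,-0.004,0,0,1],[0,-0.004,0,0,1],[0,-0.004,0,0,1],[0,0,0,0,1]]'; python3 lev.py -1
```

```text
clock: 22.15
tool_pos: [0.649, 0.0315, 0.0647]
eef_rot: [1.0, -0.024, -0.001, 0.0]
contact_force: [0.6, -0.0, 1.3]
opening: 0.006
clock: 22.55
tool_pos: [0.6513, 0.0449, 0.0666]
eef_rot: [1.0, -0.024, 0.001, -0.001]
contact_force: [0.2, -0.2, 0.3]
opening: 0.006
t 22.55 w [0.6513 0.0449 0.0666] jig mm [85.2 -1.1] pushdir(-y) jig deg 89.9 open 0.006 F [ 0.2 -0.2  0.3] q [ 0.05  0.96 -0.36  1.59  0.48  0.68 -0.6 ]
pivot in tool -0.08525921578820375 -0.022998256223784742
lever ang est -0.04816101058061149 0.08535296322768415 F along y 0.1573745386512471
```

```bash
python3 -m jog '[[0,-0.003,0.001,0,1],[0.001,-0.0053,0,-0.01,1],[0.001,-0.0053,0,-0.01,1],[0.001,-0.0053,0,-0.01,1],[0.001,-0.0053,0,-0.01,1],[0.001,-0.0053,0,-0.01,1],[0.001,-0.0053,0,-0.01,1],[0.001,-0.0053,0,-0.01,1],[0.001,-0.0053,0,-0.01,1]]'; python3 lev.py -1
```

```text
clock: 23.45
tool_pos: [0.6539, 0.0865, 0.0649]
eef_rot: [0.974, 0.225, 0.001, 0.002]
contact_force: [4.6, -3.3, -1.6]
opening: 0.01
t 23.45 w [0.6539 0.0865 0.0649] jig mm [85.9 40.5] pushdir(-y) jig deg 118.7 open 0.01 F [ 4.6 -3.3 -1.6] q [ 0.05  0.99 -0.48  1.56  0.62  0.74 -0.26]
pivot in tool -0.08422964137385941 -0.024954101595582916
lever ang est 0.4295374425305346 0.08444025729838689 F along y 4.989535655911924
```

```bash
python3 -m jog '[[0.001,-0.0053,0,-0.01,1],[0.001,-0.0053,0,-0.01,1],[0.001,-0.0053,0,-0.01,1],[0.001,-0.0053,0,-0.01,1],[0.001,-0.0053,0,-0.01,1],[0.001,-0.0053,0,-0.01,1],[0.001,-0.0053,0,-0.01,1],[0.001,-0.0053,0,-0.01,1],[0.001,-0.0053,0,-0.01,1],[0.001,-0.0053,0,-0.01,1]]'; python3 lev.py -1
```

```text
clock: 24.45
tool_pos: [0.6272, 0.1347, 0.0654]
eef_rot: [0.857, 0.515, 0.003, 0.001]
contact_force: [6.3, 1.6, -2.3]
opening: 0.005
t 24.45 w [0.6272 0.1347 0.0654] jig mm [57.1 87.4] pushdir(-y) jig deg 154.7 open 0.005 F [ 6.3  1.6 -2.3] q [ 0.04  1.   -0.62  1.62  0.78  0.77  0.14]
pivot in tool -0.08351935510028936 -0.023634184413681893
lever ang est 1.0738991792141812 0.08364923000567921 F along y 4.791196436613081
```

```bash
python3 -m jog '[[0.001,-0.0053,0,-0.01,1],[0.001,-0.0053,0,-0.01,1],[0.001,-0.0053,0,-0.01,1],[0.001,-0.0053,0,-0.01,1],[0.001,-0.0053,0,-0.01,1]]'; python3 lev.py -1
```

```text
clock: 24.95
tool_pos: [0.604, 0.15, 0.0655]
eef_rot: [0.766, 0.643, 0.004, 0.001]
contact_force: [5.5, 2.3, -2.2]
opening: 0.01
t 24.95 w [0.604  0.15   0.0655] jig mm [ 33.1 101.7] pushdir(-y) jig deg 172.7 open 0.01 F [ 5.5  2.3 -2.2] q [ 0.05  1.   -0.68  1.68  0.86  0.78  0.34]
pivot in tool -0.08322892186220943 -0.022817466506836987
lever ang est 1.398336003092243 0.0833179765726176 F along y 5.065345578133198
```

```bash
python3 -m jog '[[0.001,-0.0053,0,-0.01,1],[0.001,-0.0053,0,-0.01,1],[0.001,-0.0053,0,-0.01,1],[0.001,-0.0053,0,-0.01,1],[0.001,-0.0053,0,-0.01,1]]'; python3 lev.py -1;  python3 -m jog '[[0.0005,-0.0026,0,-0.005,1],[0.0005,-0.0026,0,-0.005,1],[0.0005,-0.0026,0,-0.005,1],[0,0,0,0,1]]'; python3 lev.py -1
```

```text
clock: 25.45
tool_pos: [0.5773, 0.1573, 0.0655]
eef_rot: [0.655, 0.755, 0.004, 0.0]
contact_force: [4.5, 3.5, -2.2]
opening: 0.009
t 25.45 w [0.5773 0.1573 0.0655] jig mm [  6.1 107.7] pushdir(-y) jig deg -169.2 open 0.009 F [ 4.5  3.5 -2.2] q [ 0.06  1.   -0.74  1.76  0.94  0.77  0.54]
pivot in tool -0.08307318807977404 -0.022047604235437276
lever ang est 1.7223752963553525 0.08313055361862395 F along y 4.95056959805459
clock: 25.85
tool_pos: [0.5687, 0.1576, 0.0656]
eef_rot: [0.619, 0.785, 0.003, -0.0]
contact_force: [3.7, 4.2, 0.5]
opening: 0.008
t 25.85 w [0.5687 0.1576 0.0656] jig mm [ -2.4 107.6] pushdir(-y) jig deg -163.9 open 0.008 F [3.7 4.2 0.5] q [ 0.07  1.   -0.76  1.78  0.97  0.77  0.6 ]
pivot in tool -0.0829317683398779 -0.021412249627087012
lever ang est 1.8229726635348382 0.08296810576622107 F along y 4.5465344990969125
```

Still free-turning force (~4.7 N). Small steps now, watching for the rise.

```bash
python3 -m jog '[[0.0005,-0.0026,0,-0.005,1],[0,0,0,0,1]]'; python3 lev.py -1|tail -1;  python3 -m jog '[[0.0005,-0.0026,0,-0.005,1],[0,0,0,0,1]]'; python3 lev.py -1|tail -1;
```

```text
clock: 26.05
tool_pos: [0.5663, 0.1576, 0.0656]
eef_rot: [0.607, 0.795, 0.004, 0.0]
contact_force: [3.9, 4.0, -1.5]
opening: 0.006
lever ang est 1.8509295944774844 0.08287298874176195 F along y 4.788786162442952
clock: 26.25
tool_pos: [0.5639, 0.1575, 0.0656]
eef_rot: [0.594, 0.804, 0.004, 0.0]
contact_force: [3.5, 4.8, -1.9]
opening: 0.003
lever ang est 1.8792512521661764 0.08279085986387724 F along y 4.812993350749489
```

```bash
python3 -m jog '[[0.0005,-0.0026,0,-0.005,1],[0,0,0,0,1]]'; python3 lev.py -1|tail -1
```

```text
clock: 26.45
tool_pos: [0.5615, 0.1574, 0.0656]
eef_rot: [0.582, 0.813, 0.004, 0.0]
contact_force: [4.3, 4.7, -1.6]
opening: 0.006
lever ang est 1.9078350292780302 0.08276896935150714 F along y 5.592870739872717
```

```bash
for i in 1; do python3 -m jog '[[0.0003,-0.002,0,-0.004,1],[0,0,0,0,1]]'; python3 lev.py -1|tail -1; python3 -m jog '[[0.0003,-0.002,0,-0.004,1],[0,0,0,0,1]]'; python3 lev.py -1|tail -1; done
```

```text
clock: 26.65
tool_pos: [0.5597, 0.1573, 0.0656]
eef_rot: [0.572, 0.821, 0.004, 0.0]
contact_force: [5.0, 5.7, -3.6]
opening: 0.005
lever ang est 1.9284713396084348 0.08271962903966786 F along y 6.666082597911661
clock: 26.85
tool_pos: [0.5579, 0.1571, 0.0656]
eef_rot: [0.561, 0.828, 0.005, 0.0]
contact_force: [5.2, 6.4, -3.3]
opening: 0.009
lever ang est 1.9498425714227237 0.0826656343340238 F along y 7.255217493814424
```

```bash
python3 -m jog '[[0.0003,-0.002,0,-0.004,1],[0,0,0,0,1]]'; python3 lev.py -1|tail -1
```

```text
clock: 27.05
tool_pos: [0.5561, 0.157, 0.0656]
eef_rot: [0.551, 0.835, 0.005, 0.0]
contact_force: [5.4, 5.9, -4.4]
opening: 0.008
lever ang est 1.9708495212544839 0.08262376319045014 F along y 7.317093078306045
```

```bash
python3 -m jog '[[0.0002,-0.002,0,-0.002,1],[0,0,0,0,1]]'; python3 lev.py -1;python3 -m jog '[[0.0002,-0.002,0,-0.003,1],[0,0,0,0,1]]'; python3 lev.py -1|tail -1
```

```text
clock: 27.25
tool_pos: [0.5543, 0.1566, 0.0657]
eef_rot: [0.546, 0.838, 0.005, 0.0]
contact_force: [5.9, 7.6, -4.5]
opening: 0.003
t 27.25 w [0.5543 0.1566 0.0657] jig mm [-16.8 106. ] pushdir(-y) jig deg -153.5 open 0.003 F [ 5.9  7.6 -4.5] q [ 0.08  1.   -0.79  1.83  1.01  0.77  0.72]
pivot in tool -0.0826385702909963 -0.022444317839724073
lever ang est 1.9920929549724573 0.0827126269491508 F along y 8.512537407872282
clock: 27.45
tool_pos: [0.5525, 0.1563, 0.0657]
eef_rot: [0.537, 0.843, 0.006, 0.0]
contact_force: [6.6, 6.6, -5.2]
opening: 0.004
lever ang est 2.0134667370513846 0.08275614110172197 F along y 8.765579729513433
```

```bash
python3 -m jog '[[0.0002,-0.002,0,-0.003,1],[0,0,0,0,1]]'; python3 lev.py -1|tail -1
```

```text
clock: 27.65
tool_pos: [0.5507, 0.156, 0.0657]
eef_rot: [0.529, 0.848, 0.006, 0.0]
contact_force: [6.9, 8.2, -5.1]
opening: 0.002
lever ang est 2.0343547577210597 0.08277222640316811 F along y 9.849607712104712
```

```bash
python3 -m jog '[[0.0002,-0.002,0,-0.003,1],[0,0,0,0,1]]'; python3 lev.py -1|tail -1; python3 - <<'E'
from st import *
im=r.snapshot('wrist'); cv2.imwrite('pics/w8.png',im[:,:,::-1])
E
```

```text
clock: 27.85
tool_pos: [0.549, 0.1556, 0.0657]
eef_rot: [0.521, 0.853, 0.006, 0.0]
contact_force: [6.0, 8.1, -5.8]
opening: 0.008
lever ang est 2.0552037126395857 0.08276648162105991 F along y 9.04002268709064
```

View pics/w8.png

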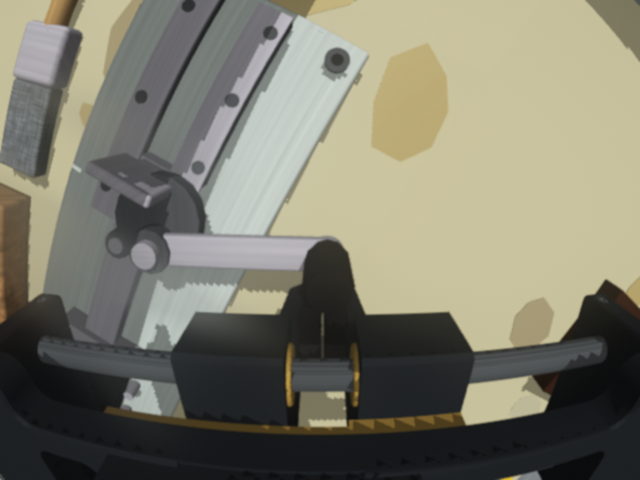

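The disc is now against the roller, with 9–10 N at the grip against about 4.8 N free. A little more.

```bash
python3 -m jog '[[0.0002,-0.002,0,-0.003,1],[0,0,0,0,1]]'; python3 lev.py -1|tail -1; python3 -m jog '[[0.0001,-0.002,0,-0.003,1],[0,0,0,0,1]]'; python3 lev.py -1|tail -1
```

```text
clock: 28.1
tool_pos: [0.5473, 0.1552, 0.0658]
eef_rot: [0.513, 0.858, 0.007, 0.0]
contact_force: [7.3, 8.9, -7.7]
opening: 0.008
lever ang est 2.0759774818741867 0.08283358116168191 F along y 10.671073615248796
clock: 28.3
tool_pos: [0.5456, 0.1547, 0.0658]
eef_rot: [0.505, 0.863, 0.007, 0.0]
contact_force: [8.3, 9.8, -6.9]
opening: 0.006
lever ang est 2.0967045723156934 0.08279690187583288 F along y 12.053137329201219
```

```bash
python3 -m jog '[[0,-0.0015,0,-0.002,1],[0,0,0,0,1],[0,0,0,0,1]]'; python3 lev.py -1|tail -1; python3 -m jog '[[0,0.006,0,0,1],[0,0.012,0,0,1],[0,0.015,0,0,1],[0,0.005,-0.02,0,1],[0,0,-0.04,0,1],[0,0,-0.05,0,1],[0,0,0,0,1]]'
python3 - <<'E'
from st import *
show()
im=r.snapshot('wrist'); cv2.imwrite('pics/w9.png',im[:,:,::-1])
E
```

```text
clock: 28.6
tool_pos: [0.5444, 0.1544, 0.0658]
eef_rot: [0.5, 0.866, 0.007, 0.0]
contact_force: [7.7, 10.6, -8.6]
opening: 0.005
lever ang est 2.1109414919705296 0.08283082805235767 F along y 11.94382334802875
clock: 29.3
tool_pos: [0.5764, 0.1698, 0.181]
eef_rot: [0.501, 0.866, 0.005, 0.003]
contact_force: [-0.4, 0.6, 0.7]
opening: 0.003
t 29.3 w [0.5764 0.1698 0.181 ] jig mm [  4.6 120.1] pushdir(-y) jig deg -147.4 open 0.003 F [-0.4  0.6  0.7] q [ 0.13  0.88 -0.93  1.69  0.83  1.    0.99]
```

View pics/w9.png

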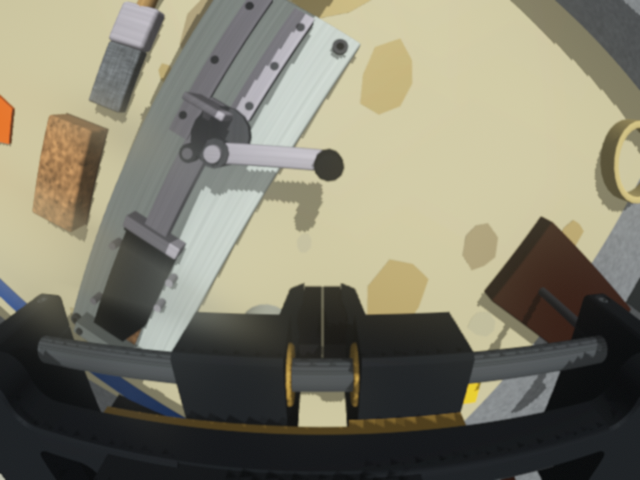

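```bash
python3 -m jog '[[0,0,-0.03,0,1],[-0.029,-0.0245,0,0,1],[-0.029,-0.0245,0,0,1],[-0.029,-0.0245,0,0,1],[-0.029,-0.0245,0,0,1],[-0.029,-0.0245,0,0,1],[-0.029,-0.0245,0,0,1],[-0.029,-0.0245,0,0,1],[-0.029,-0.0245,0,0,1],[-0.029,-0.0245,0,0,1],[-0.029,-0.0245,0,0,1],[-0.029,-0.0245,0,0,1],[-0.029,-0.0245,0,0,1],[0,0,0,0,1]]'
python3 - <<'E'
from st import *
im=r.snapshot('top'); cv2.imwrite('pics/t9f.png',im[:,:,::-1]); cv2.imwrite('pics/t9.png',cv2.resize(im[115:285,245:375],None,fx=3.5,fy=3.5,interpolation=cv2.INTER_CUBIC)[:,:,::-1])
E
```

```text
clock: 30.75
tool_pos: [0.4891, -0.2884, 0.202]
eef_rot: [0.505, 0.863, -0.003, -0.002]
contact_force: [0.2, -1.0, -0.1]
opening: 0.005
```

View pics/t9.png

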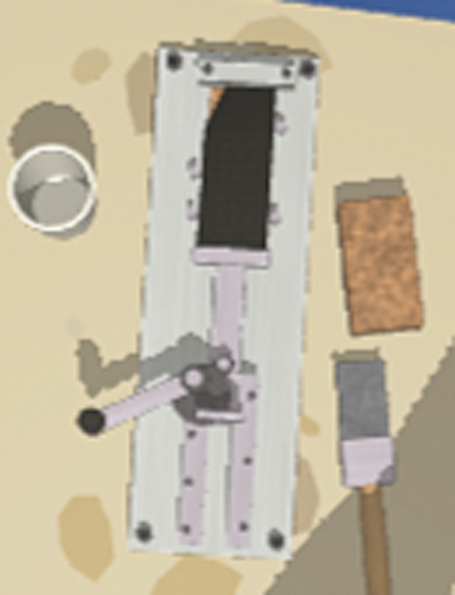

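View pics/t9f.png

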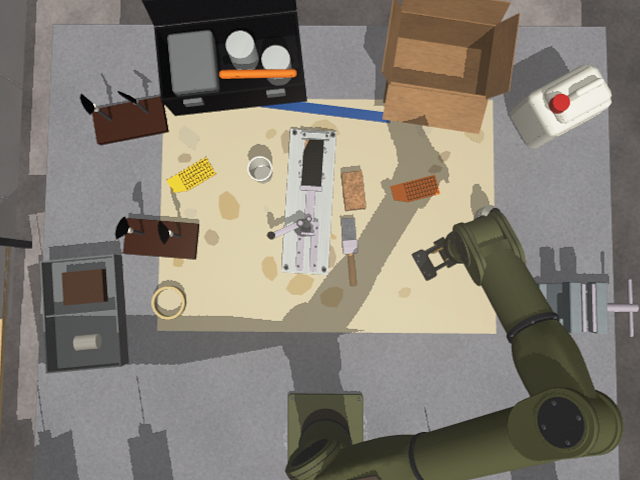

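The final top view shows the blank tight against the stop and the jaw on its root. The roller is ahead of the eccentric, and the lever is swung back to about 2.08 rad and stayed there after release. The neighbouring items in view have not moved. Handing in.

```bash
python3 -c "
from plant import r
s=r.get_state(); print(s['clock'],s['contact_force']); print(r.finish_job())"
```

```text
30.8 [ 0.29286432  0.89846768 -0.23402928]
the job is handed in; nothing more can be done
None
```

The blank is clamped and the job is handed in, at 30.8 s of the 67 s allowed. I did the three pushes in the order asked, with the fingertips closed and nothing gripped or lifted.

1. **Lever to the low point:** I pushed the lever round from about 1.95 rad to the stop at 0. Position then stayed fixed while the force rose to about 10 N.
2. **Slide home:** I pushed the slide by its push plate. The force was about 3–5 N until the blank met the end stop, then rose to 11 N with no further travel. In the picture there was no gap left at the stop.
3. **Lever back to lock:** I pushed it back until the force at the grip rose from about 4.8 N turning freely to about 12 N.

**Last checks:** The top picture, taken with the arm clear of the jig, shows the blank at the stop with the jaw on its root. The eccentric is tight behind the roller, and the lever stayed where I left it at about 2.08 rad. The neighbouring items in view stand where they did, but the arm hid the lacquer tin and hardener bottle, so I could not check those two by eye. I felt no contact force on the way past them.

**Disagreement:** The contact positions showed that my camera estimate of the jig was off by about 3–4 mm in x and 2 mm in y. I corrected for that before the last push. I read the final lever angle as about 2.11 rad from the fingers and 2.08 from the picture.

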